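# Clear the taped bay and tip the hardwood blank into it

## Task

Get the dark hardwood blank laid out for drilling. First push the sanding block right out of the yellow taped bay, then push the standing dark blank over with a touch near its top, so that it falls on its broad face and lies flat inside the yellow outline. Its faces are freshly sanded, so use the fingertips only: slide and tip, do not pick up or lift either thing, and leave everything else where it stands.

Things in the scene. Friction and masses are not known exactly. Their poses are not given: they have to be found in the camera images.
- yellow_bay: bay outlined in flat yellow tape 8 mm wide on the green mat, on its left or right half. Inside the tape 110 mm along its x, 210 mm along its y. Origin: bay centre, on the mat's top (3 mm above the bench), z up. y runs along the line through both bays' centres (226 mm apart); x points away from the robot, and beyond that far side 80 mm of mat and the bench behind it are free
- white_bay: the same bay in white tape, on the other half of the mat, not to be used. Same axes as the yellow bay; the two bays meet along one short side, where the dark blank stands
- blank: dark brown hardwood blank, 60 (x) x 40 (y) x 150 mm (z), 0.26 kg, loose, standing on end astride the tape where the bays meet, a broad face (60 x 150) to each bay. Origin: centre of its underside (foot end), z to its top. Pushed along its y within the top 40 mm it pivots on its lower edge and falls by itself once leaning 15 degrees; pushed near its foot it slides
- blank_top (a point): centre of the dark blank's top end, 150 mm from its foot
- sanding_block: sanding block, cork on a reddish base, 70 (its x) x 45 (its y) x 28 mm (z), 0.06 kg, lying loose in the yellow bay at any of many angles. Origin: centre of its underside; slides easily when pushed
- sanding_block_c0 (a point): a lower corner of the sanding block, at its x, y = +35.0, +22.5 mm
- sanding_block_c1 (a point): a lower corner of the sanding block, at its x, y = +35.0, -22.5 mm
- sanding_block_c2 (a point): a lower corner of the sanding block, at its x, y = -35.0, -22.5 mm
- sanding_block_c3 (a point): a lower corner of the sanding block, at its x, y = -35.0, +22.5 mm
- pale_blank: the pale standing wood blank, 60 x 40 x 150 mm, to the right of the mat; a bystander. Origin: centre of its underside
- screw_jar: small clear jar with steel lid, 48 mm across, 60 mm high, standing near the middle of the mat's near edge; a bystander. Origin: centre of its underside
- glue: white glue bottle, 56 mm across, 170 mm high, standing to the left of the mat; a bystander. Origin: centre of its underside
- belt_roll: brown sanding-belt roll, 90 mm across, 50 mm high, standing beyond the middle of the mat's far edge; a bystander. Origin: centre of its underside
- pencil_cup: steel cup, 76 mm across, 90 mm high, to the right of the mat; a bystander. Origin: centre of its underside
- screwdriver: screwdriver lying to the left of the mat; a bystander. Origin: on the handle-and-blade line
Mind the look-alikes: they are no part of the job. Of the things like the sanding_block, leave any that is turquoise; of the rest the larger one is meant. Of the things that look like the blank, the larger one is meant.

How it is judged:
By the outcome, as a careful person would: the job done as asked, in the order asked, and still so for the second after the job is handed in, with the robot touching nothing.
It also fails if it takes over 43 s, if anything falls off the work surface, if the arm or the gripper's body presses on something with over 40 N, if the wrist force passes 120 N, or if a joint passes its speed limit or range.

## Robot

A 6-joint arm with a two-finger parallel gripper is mounted at the origin on the work surface. World frame = base frame: x ahead of the robot, y to its left, z up, the work surface at z = 0. Lengths are in m, angles in rad, forces in N, time in s.
With the tool pointing down it reaches from about 0.35 to 0.85 m from the base axis. Payload 8.1 kg.
Tool frame: the origin (TCP) lies between the finger pads; the fingertips stand 14 mm ahead of it and the grasp point (between the pads) lies 5 mm behind it; z points along the fingers, y is the direction in which the jaws open and shut (so a half turn about z gives the same grasp; the last joint's range is limited). The gripper opens to 93 mm and grips with 3 to 60 N. Pads are 15 mm wide; open, the fingers measure 128 mm over their backs; the gripper's body (75 mm by 188 mm) begins 65 mm behind the grasp point.
Start: joints at [1.12, 0.13, 1.488, -0, 1.523, -0.085], TCP at [0.215, 0.56, 0.233] pointing down, gripper open.
Joint ranges: [-2.96, 2.96], [-0.89, 2.26], [0.02, 2.5], [-1.34, 4.48], [0, 2.73], [-2.66, 2.66]. Speed limits (rad/s): [2.39, 2.39, 2.79, 3.14, 3.14, 3.14].

## Interface

Orientations are given as a rotation vector (axis times angle).
In Python, from plant import robot gives the robot as it stands.
- The arm moves only by the tool step_arm, never from a script. Its argument "targets" is a list of rows, each an object of numbers: "tx", "ty", "tz": the shift along the tool's x, y, z in mm; "ax", "ay", "az": the turn, a rotation vector about the tool's x, y, z in rad; "grip": the closure in counts, from 0 (fully open) to 255 (shut). In form: [{"tx": .., "ty": .., "tz": .., "ax": .., "ay": .., "az": .., "grip": ..}, ...]. A call has 1 to 20 rows; each row shifts and turns the commanded pose from where the row before left it, along the tool's axes as they then stand; what a row does not reach is not made up. A row lasts 1/10 s, in which the tool goes at most 50 mm and 8.59 degrees, less where a joint would pass 70% of its speed; a pose out of reach is approached as far as the arm can. A call with a gripper value outside its range is refused whole. The fingers move at their own pace and stop on an object; "squeeze" is the grip in N (left out, the last holds). Time passes only in rows, so rows that do not move let the fingers close. It gives the time, the measured TCP pose, the force and the opening at its end, in the units of the state.
- robot.read_state(): the state, without advancing time (a new reading comes with each control period).
- robot.read_camera(name): name is "scene" or "top" or "wrist"; returns a dict with "frame" (384x512x3 uint8, blue, green, red), "fx", "fy", "cx", "cy" (pixels), "R" (3x3) and "t" (3): a world point X has camera coordinates R X + t. Camera axes: x right, y down, z forward; pixel columns grow to the right and rows downward; lengths in m; the calibration is good to about 2 mm. The wrist camera is an equidistant fisheye: a pixel r from the principal point sees the ray r / f radians off the axis. A picture is of the moment at which its call begins. There is no depth.
- robot.close_job(): hands the job in, once; it reports no verdict.
The state is a dict: "t": time; "q": joint angles; "dq": joint speeds; "joint_torque": joint torques, N m; "tool_pos": TCP position; "orientation": TCP orientation; "force": force on the tool from outside, world axes, zero at the start; "wrist_torque": the same for the moment, N m; "opening": finger opening in m.
Only numpy, scipy, OpenCV 4.12 (cv2) and the standard library are available. Lean on these libraries where they do the work, as an engineer would, in place of code of your own. Each camera call takes 0.05 s, during which the arm holds its last target.

## Working session

There is one attempt and no reset: what is moved stays moved. The work goes in short steps, Python scripts to look and compute and a tool call to move; the robot and the scene stay as the last step left them, time stands still between calls to the robot, and variables do not carry over. Pictures are saved under pics/ and viewed, and the job is handed in when it is done.

Besides the shell and the picture viewer there is one more tool, called after "Emit:" in YAML: its name, and indented under it one key for each argument. step_arm: Moves the arm, as the interface text tells. Its arguments: {"type":"object","properties":{"targets":{"type":"array"},"squeeze":{"type":"number"}},"required":["targets"]}

```bash
ls; mkdir -p pics
python3 - <<'E'
from plant import robot
import cv2
s=robot.read_state()
print(s)
for n in ["scene","top"]:
    c=robot.read_camera(n); cv2.imwrite(f"pics/{n}0.png",c["frame"]); print(n,c["fx"],c["fy"],c["cx"],c["cy"],c["R"],c["t"])
E
```

```text
pics
{'t': 0.0, 'q': array([ 1.11958237e+00,  1.31165459e-01,  1.48925766e+00, -7.84663695e-06,
        1.52298082e+00, -8.53993527e-02]), 'dq': array([-0.00106952, -0.00098402,  0.00040842, -0.00091312, -0.00146608,
       -0.00078282]), 'joint_torque': array([ 1.15293820e-03, -5.59812748e+01, -4.91777515e+01,  7.70584960e-02,
        3.47268849e-02, -1.18049679e-04]), 'tool_pos': array([0.21437525, 0.55982737, 0.23159672]), 'orientation': array([-5.71334825e-01, -3.08872208e+00,  2.74621354e-03]), 'force': array([-0.54496999,  0.59751685,  0.20709886]), 'wrist_torque': array([-0.0080281 , -0.05756466, -0.01146104]), 'opening': 0.09301663770546309}
scene 389.90205385129343 389.90205385129343 252.1525881750965 187.26376854771334 [[ 6.02019190e-01  7.98481516e-01 -4.04255297e-04]
 [ 4.76492735e-01 -3.59660277e-01 -8.02246321e-01]
 [-6.40724253e-01  4.82775056e-01 -5.96993030e-01]] [-0.33839348 -0.19357942  1.45032229]
top 354.283087620511 354.283087620511 259.5207547345898 192.89082937594696 [[ 0.01574707 -0.99969484  0.01903305]
 [-0.99624317 -0.0173082  -0.08485262]
 [ 0.08515616 -0.01762536 -0.99621171]] [-0.00688326  0.58084513  1.02996847]
```

View pics/scene0.png

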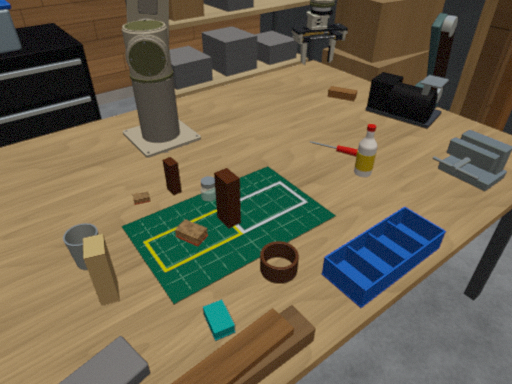

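View pics/top0.png

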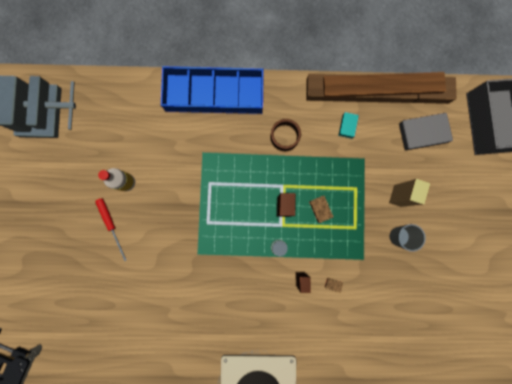

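The top view shows the yellow bay on the right (columns 283–357, rows 187–228). The block is in it at about (321,209), and the dark blank stands at about (287,205). The look-alikes stand near the robot at (303,283) and (334,285), and the jar is at (279,247). Next I measure these.

```bash
cat > h.py <<'E'
import numpy as np, cv2
def ray(c,px,z):
    d=np.array([(px[0]-c["cx"])/c["fx"],(px[1]-c["cy"])/c["fy"],1.]); R=np.array(c["R"]);t=np.array(c["t"])
    o=-R.T@t; v=R.T@d; return o+v*(z-o[2])/v[2]
def proj(c,X):
    p=np.array(c["R"])@np.asarray(X,float)+c["t"]; return np.array([c["fx"]*p[0]/p[2]+c["cx"],c["fy"]*p[1]/p[2]+c["cy"]])
E
python3 - <<'E'
from plant import robot
import cv2,numpy as np
from h import *
for n,roi in [("top",(180,140,400,300)),("scene",(120,140,340,280))]:
    c=robot.read_camera(n); f=c["frame"]
    hsv=cv2.cvtColor(f,cv2.COLOR_BGR2HSV)
    x0,y0,x1,y1=roi
    m0=np.zeros(f.shape[:2],np.uint8); m0[y0:y1,x0:x1]=255
    ye=cv2.inRange(hsv,(22,170,120),(35,255,255))&m0
    ye=cv2.morphologyEx(ye,cv2.MORPH_CLOSE,np.ones((3,3)))
    pts=np.argwhere(ye)[:,::-1]
    lab=cv2.connectedComponents(ye)
    W=np.array([ray(c,p,0.003)[:2] for p in pts])
    print(n,"yellow",len(W),W.min(0),W.max(0))
    r=cv2.minAreaRect((W*1000).astype(np.float32)); print(r)
    # brown
    br=(cv2.inRange(hsv,(0,60,20),(20,255,255)))&m0
    cs,_=cv2.findContours(br,cv2.RETR_EXTERNAL,cv2.CHAIN_APPROX_NONE)
    for k in cs:
        if cv2.contourArea(k)>30:
            rr=cv2.minAreaRect(k); b=cv2.boxPoints(rr); mc=cv2.mean(f,cv2.drawContours(np.zeros_like(br),[k],-1,255,-1))
            print("brown",cv2.contourArea(k),cv2.boundingRect(k),rr,np.round(mc[:3]))
            if n=="top":
              for z in (0.003,0.031,0.153): print("  z",z,np.round([ray(c,p,z)[:2] for p in b],3).tolist())
    cr=f[y0:y1,x0:x1]; cr=cv2.resize(cr,None,fx=3.5,fy=3.5,interpolation=cv2.INTER_CUBIC); cv2.imwrite(f"pics/{n}_crop.png",cr)
E
```

```text
top yellow 140 [ 0.48100802 -0.2923612 ] [ 0.60486248 -0.17282519]
((543.7972412109375, -231.06080627441406), (120.21477508544922, 122.06938171386719), 88.1854019165039)
brown 34683.5 (180, 140, 220, 160) ((289.5, 219.49996948242188), (158.99996948242188, 218.99996948242188), 90.0) [ 86. 121. 110.]
  z 0.003 [[0.741, 0.249], [0.755, -0.428], [0.272, -0.419], [0.264, 0.232]]
  z 0.031 [[0.735, 0.243], [0.748, -0.416], [0.278, -0.408], [0.27, 0.227]]
  z 0.153 [[0.706, 0.217], [0.718, -0.365], [0.303, -0.357], [0.296, 0.203]]
scene yellow 527 [ 0.48234455 -0.2932027 ] [ 0.6120318  -0.07112487]
((547.0643920898438, -181.71591186523438), (221.93045043945312, 127.02711486816406), 89.22830200195312)
brown 500.0 (176, 220, 32, 26) ((191.26724243164062, 232.5430908203125), (30.857017517089844, 19.958581924438477), 23.198591232299805) [ 57.  88. 118.]
brown 16247.0 (120, 140, 220, 140) ((229.5, 209.5), (139.0, 219.0), 90.0) [ 83. 119. 144.]
```

View pics/top_crop.png

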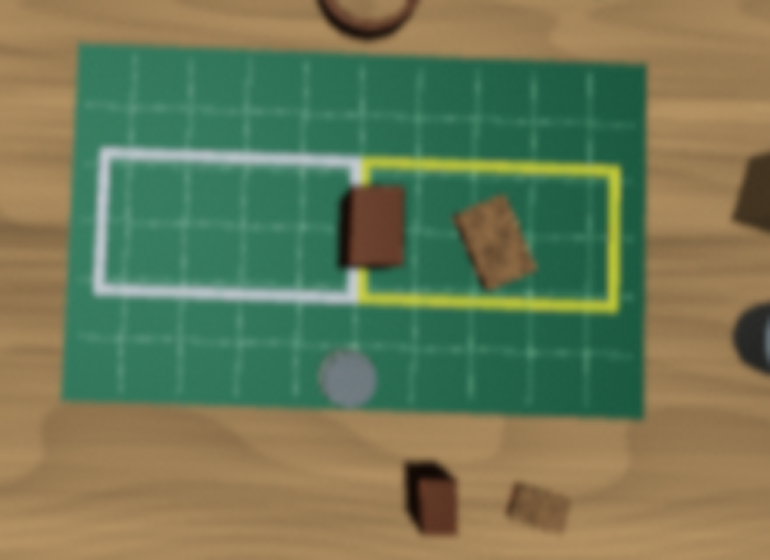

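View pics/scene_crop.png

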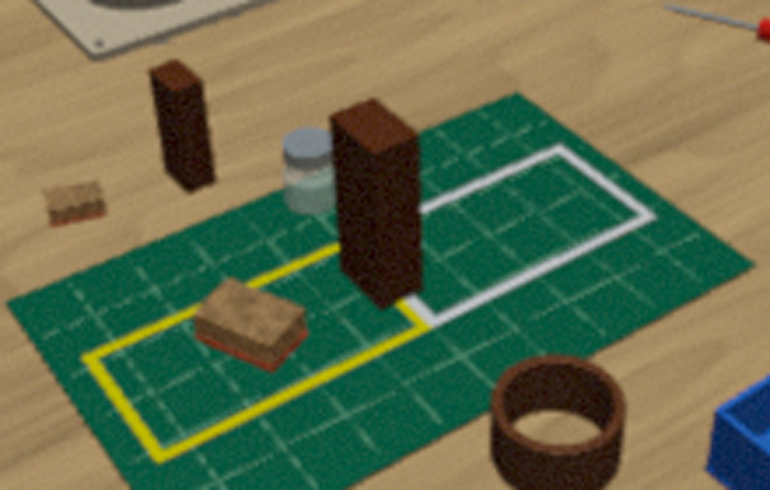

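Run:
```python
from plant import robot
import numpy as np
from h import *
c=robot.read_camera("top"); s=robot.read_camera("scene")
T=lambda u,v:((u+.5)/3.5-.5+180,(v+.5)/3.5-.5+140)
S=lambda u,v:((u+.5)/3.5-.5+120,(v+.5)/3.5-.5+140)
def show(n,L,cam,f,z):
    P=np.array([ray(cam,f(*p),z)[:2] for p in L]); print(n,np.round(P*1000).tolist(),"mean",np.round(P.mean(0)*1000))
    for a,b in zip(P,np.roll(P,-1,0)): print("   edge",round(np.hypot(*(b-a))*1000),round(np.degrees(np.arctan2(*(b-a)[::-1])),1))
show("yellow outer top",[(360,157),(620,166),(616,312),(358,303)],c,T,.003)
show("yellow outer scn",[(160,462),(83,357),(430,325)],s,S,.003)
show("blank top",[(351,186),(405,186),(404,268),(347,267)],c,T,.153)
show("blank top scn",[(331,117),(374,99),(418,131),(376,152)],s,S,.153)
show("blank foot scn",[(341,268),(383,307),(421,290)],s,S,.003)
show("block",[(455,213),(506,196),(537,270),(491,290)],c,T,.031)
show("block scn",[(235,278),(306,316),(272,345),(196,316)],s,S,.031)
show("jar top",[(320,378),(377,378)],c,T,.063)
show("pale top",[(1,1)],c,lambda u,v:(422,191),.15)
show("pencilcup",[(1,1)],c,lambda u,v:(416,237),.09)
show("beltroll",[(1,1)],c,lambda u,v:(286,135),.05)
show("small blank top",[(1,1)],c,lambda u,v:(305,284),.1)
show("small block",[(1,1)],c,lambda u,v:(334,285),.02)
show("turq",[(1,1)],c,lambda u,v:(348,125),.02)
show("mat top far corners",[(79,43),(645,64),(643,418),(63,401)],c,T,.003)
```

```text
yellow outer top [[610.0, -67.0], [606.0, -295.0], [479.0, -290.0], [483.0, -67.0]] mean [ 544. -180.]
   edge 228 -91.0
   edge 127 178.0
   edge 224 88.9
   edge 127 -0.2
yellow outer scn [[609.0, -291.0], [484.0, -290.0], [610.0, -68.0]] mean [ 568. -216.]
   edge 124 179.6
   edge 255 60.6
   edge 223 -90.3
blank top [[571.0, -48.0], [572.0, -89.0], [511.0, -89.0], [511.0, -46.0]] mean [541. -68.]
   edge 40 -89.0
   edge 61 179.7
   edge 42 89.9
   edge 61 -2.2
blank top scn [[522.0, -89.0], [521.0, -51.0], [574.0, -49.0], [577.0, -87.0]] mean [548. -69.]
   edge 38 91.0
   edge 53 2.3
   edge 38 -85.4
   edge 55 -178.1
blank foot scn [[515.0, -86.0], [572.0, -85.0], [574.0, -50.0]] mean [553. -74.]
   edge 57 0.9
   edge 34 87.2
   edge 69 -149.2
block [[560.0, -146.0], [575.0, -189.0], [513.0, -216.0], [496.0, -177.0]] mean [ 536. -182.]
   edge 46 -70.7
   edge 68 -157.1
   edge 43 114.1
   edge 71 25.4
block scn [[504.0, -172.0], [572.0, -151.0], [583.0, -186.0], [524.0, -215.0]] mean [ 546. -181.]
   edge 71 16.9
   edge 37 -72.4
   edge 66 -154.2
   edge 48 114.4
jar top [[423.0, -32.0], [423.0, -78.0]] mean [423. -55.]
   edge 46 -89.2
   edge 46 90.8
pale top [[583.0, -425.0]] mean [ 583. -425.]
   edge 0 0.0
pencilcup [[460.0, -434.0]] mean [ 460. -434.]
   edge 0 0.0
beltroll [[752.0, -72.0]] mean [752. -72.]
   edge 0 0.0
small blank top [[329.0, -123.0]] mean [ 329. -123.]
   edge 0 0.0
small block [[314.0, -220.0]] mean [ 314. -220.]
   edge 0 0.0
turq [[794.0, -264.0]] mean [ 794. -264.]
   edge 0 0.0
mat top far corners [[705.0, 180.0], [696.0, -318.0], [388.0, -313.0], [396.0, 184.0]] mean [547. -67.]
   edge 497 -91.0
   edge 308 179.1
   edge 497 89.1
   edge 310 -0.8
```

Measured so far, in mm:
- **Yellow bay:** centre about (545,-180), axes within 1° of world.
- **Blank:** centre about (543,-68).
- **Block:** centre about (541,-182), long axis about 23° off x.

Plan: close the jaws partly to make a two-point pusher with the jaw axis along y, come down on the robot side of the block, and push it in +x out over the far side.

Emit:
step_arm:
  targets:
    - {"az":-0.12,"grip":186}
    - {"az":-0.12,"grip":186}
    - {"az":-0.12,"grip":186}
    - {"tx":-10,"ty":-40,"grip":186}
    - {"tx":-10,"ty":-40,"grip":186}
    - {"tx":-10,"ty":-40,"grip":186}
    - {"tx":-10,"ty":-40,"grip":186}
    - {"tx":-10,"ty":-40,"grip":186}
    - {"tx":-10,"ty":-40,"grip":186}
    - {"tx":-10,"ty":-40,"grip":186}
    - {"tx":-10,"ty":-40,"grip":186}
    - {"tx":-10,"ty":-40,"grip":186}
    - {"tx":-10,"ty":-40,"grip":186}
    - {"tx":-10,"ty":-40,"grip":186}
    - {"tx":-10,"ty":-40,"grip":186}
    - {"tx":-10,"ty":-40,"grip":186}
    - {"tx":-10,"ty":-40,"grip":186}
    - {"tx":-10,"ty":-40,"grip":186}
    - {"grip":186}

```text
schema error: expected keys tx, ty, tz, ax, ay, az, grip
```

Emit:
step_arm:
  targets:
    - {"tx":0,"ty":0,"tz":0,"ax":0,"ay":0,"az":-0.12,"grip":186}
    - {"tx":0,"ty":0,"tz":0,"ax":0,"ay":0,"az":-0.12,"grip":186}
    - {"tx":0,"ty":0,"tz":0,"ax":0,"ay":0,"az":-0.12,"grip":186}
    - {"tx":-10,"ty":-40,"tz":0,"ax":0,"ay":0,"az":0,"grip":186}
    - {"tx":-10,"ty":-40,"tz":0,"ax":0,"ay":0,"az":0,"grip":186}
    - {"tx":-10,"ty":-40,"tz":0,"ax":0,"ay":0,"az":0,"grip":186}
    - {"tx":-10,"ty":-40,"tz":0,"ax":0,"ay":0,"az":0,"grip":186}
    - {"tx":-10,"ty":-40,"tz":0,"ax":0,"ay":0,"az":0,"grip":186}
    - {"tx":-10,"ty":-40,"tz":0,"ax":0,"ay":0,"az":0,"grip":186}
    - {"tx":-10,"ty":-40,"tz":0,"ax":0,"ay":0,"az":0,"grip":186}

```text
t: 1.3
tool_pos: [0.283, 0.2785, 0.2327]
orientation: [0.008, 3.141, 0.0]
force: [0.0, -1.3, 0.3]
opening: 0.0257
```

Emit:
step_arm:
  targets:
    - {"tx":-14,"ty":-40,"tz":0,"ax":0,"ay":0,"az":0,"grip":186}
    - {"tx":-14,"ty":-40,"tz":0,"ax":0,"ay":0,"az":0,"grip":186}
    - {"tx":-14,"ty":-40,"tz":0,"ax":0,"ay":0,"az":0,"grip":186}
    - {"tx":-14,"ty":-40,"tz":0,"ax":0,"ay":0,"az":0,"grip":186}
    - {"tx":-14,"ty":-40,"tz":0,"ax":0,"ay":0,"az":0,"grip":186}
    - {"tx":-14,"ty":-40,"tz":0,"ax":0,"ay":0,"az":0,"grip":186}
    - {"tx":-14,"ty":-40,"tz":0,"ax":0,"ay":0,"az":0,"grip":186}
    - {"tx":-14,"ty":-40,"tz":0,"ax":0,"ay":0,"az":0,"grip":186}
    - {"tx":-14,"ty":-40,"tz":0,"ax":0,"ay":0,"az":0,"grip":186}
    - {"tx":-14,"ty":-40,"tz":0,"ax":0,"ay":0,"az":0,"grip":186}
    - {"tx":-14,"ty":-40,"tz":0,"ax":0,"ay":0,"az":0,"grip":186}
    - {"tx":-14,"ty":-40,"tz":0,"ax":0,"ay":0,"az":0,"grip":186}
    - {"tx":0,"ty":0,"tz":0,"ax":0,"ay":0,"az":0,"grip":186}

```text
t: 2.6
tool_pos: [0.4485, -0.2051, 0.2318]
orientation: [-0.015, -3.14, 0.001]
force: [-0.5, 0.4, -0.6]
opening: 0.0248
```

Run:
```python
from plant import robot
import cv2,numpy as np
c=robot.read_camera("wrist"); cv2.imwrite("pics/w1.png",c["frame"]); R=np.array(c["R"]); print("cam pos",-R.T@c["t"],robot.read_state()["tool_pos"])
c=robot.read_camera("scene"); cv2.imwrite("pics/s1.png",c["frame"])
```

```text
cam pos [ 0.38024102 -0.20432897  0.38368913] [ 0.4480583  -0.20296494  0.23192025]
```

View pics/w1.png

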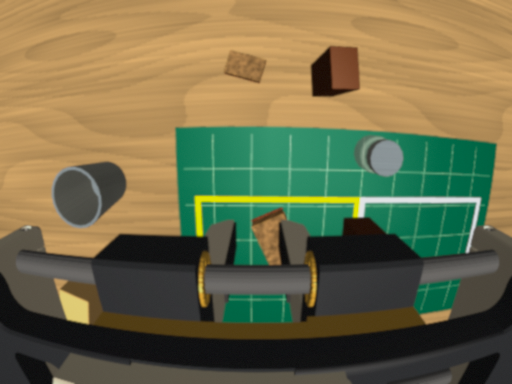

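View pics/s1.png

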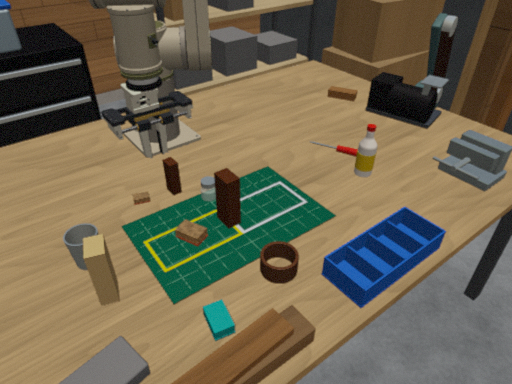

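Run:
```python
from plant import robot
from h import *
c=robot.read_camera("scene"); s=robot.read_state()
print(proj(c,s["tool_pos"]),s["tool_pos"],proj(c,[0,0,0]),proj(c,[.45,-.2,0]))
cv2.imwrite("pics/s2.png",c["frame"])
c=robot.read_camera("top");cv2.imwrite("pics/t2.png",c["frame"]);print(proj(c,s["tool_pos"]))
```

```text
[155.81678176 147.61622993] [ 0.44791621 -0.20084108  0.23236375] [161.17948877 135.22222193] [169.01483893 221.21487561]
[346.12251243 242.80575652]
```

View pics/s2.png

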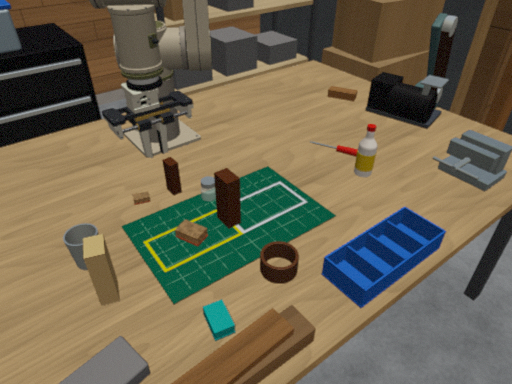

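View pics/t2.png

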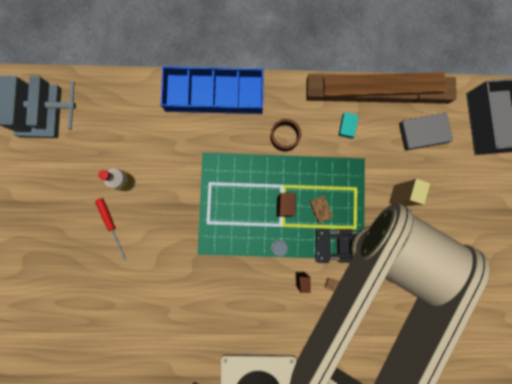

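The arm is lined up behind the block, with nothing touched so far. Next I descend.

Emit:
step_arm:
  targets:
    - {"tx":0,"ty":0,"tz":40,"ax":0,"ay":0,"az":0,"grip":186}
    - {"tx":0,"ty":0,"tz":40,"ax":0,"ay":0,"az":0,"grip":186}
    - {"tx":0,"ty":0,"tz":40,"ax":0,"ay":0,"az":0,"grip":186}
    - {"tx":0,"ty":0,"tz":40,"ax":0,"ay":0,"az":0,"grip":186}
    - {"tx":0,"ty":0,"tz":25,"ax":0,"ay":0,"az":0,"grip":186}
    - {"tx":0,"ty":0,"tz":20,"ax":0,"ay":0,"az":0,"grip":186}
    - {"tx":0,"ty":0,"tz":0,"ax":0,"ay":0,"az":0,"grip":186}

```text
t: 3.5
tool_pos: [0.4459, -0.1985, 0.025]
orientation: [-0.006, -3.137, -0.004]
force: [-0.4, 0.1, -0.1]
opening: 0.0253
```

Run:
```python
from plant import robot
from h import *
print(robot.read_state()["tool_pos"])
c=robot.read_camera("scene");cv2.imwrite("pics/s3.png",cv2.resize(c["frame"][140:300,100:360],None,fx=3,fy=3))
```

```text
[ 0.44592046 -0.19851553  0.02501385]
```

View pics/s3.png

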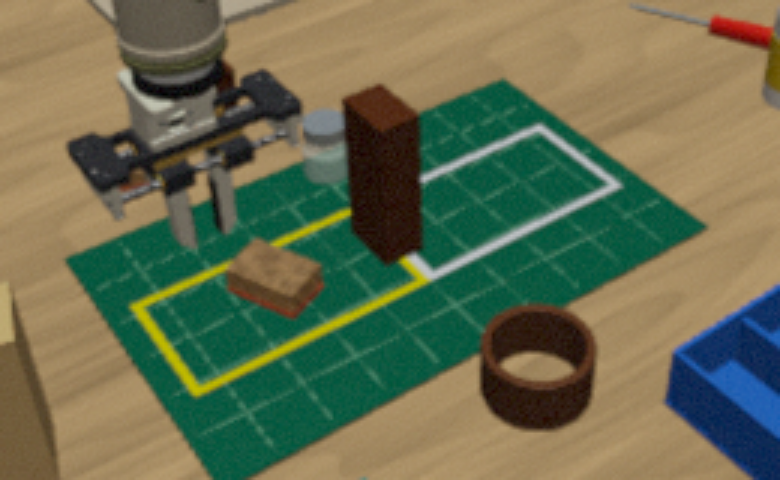

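Emit:
step_arm:
  targets:
    - {"tx":-15,"ty":-3,"tz":0,"ax":0,"ay":0,"az":0,"grip":186}
    - {"tx":-12,"ty":0,"tz":0,"ax":0,"ay":0,"az":0,"grip":186}
    - {"tx":-10,"ty":0,"tz":0,"ax":0,"ay":0,"az":0,"grip":186}
    - {"tx":-10,"ty":0,"tz":0,"ax":0,"ay":0,"az":0,"grip":186}
    - {"tx":-10,"ty":0,"tz":0,"ax":0,"ay":0,"az":0,"grip":186}
    - {"tx":-10,"ty":0,"tz":0,"ax":0,"ay":0,"az":0,"grip":186}
    - {"tx":-10,"ty":0,"tz":0,"ax":0,"ay":0,"az":0,"grip":186}
    - {"tx":0,"ty":0,"tz":0,"ax":0,"ay":0,"az":0,"grip":186}

```text
t: 4.35
tool_pos: [0.5265, -0.2046, 0.0278]
orientation: [0.008, 3.141, -0.0]
force: [-0.5, -0.3, -0.4]
opening: 0.0251
```

Run:
```python
from plant import robot
from h import *
print(robot.read_state()["tool_pos"])
c=robot.read_camera("scene");cv2.imwrite("pics/s4.png",cv2.resize(c["frame"][140:300,100:360],None,fx=3,fy=3))
```

```text
[ 0.52652099 -0.20457322  0.02783151]
```

View pics/s4.png

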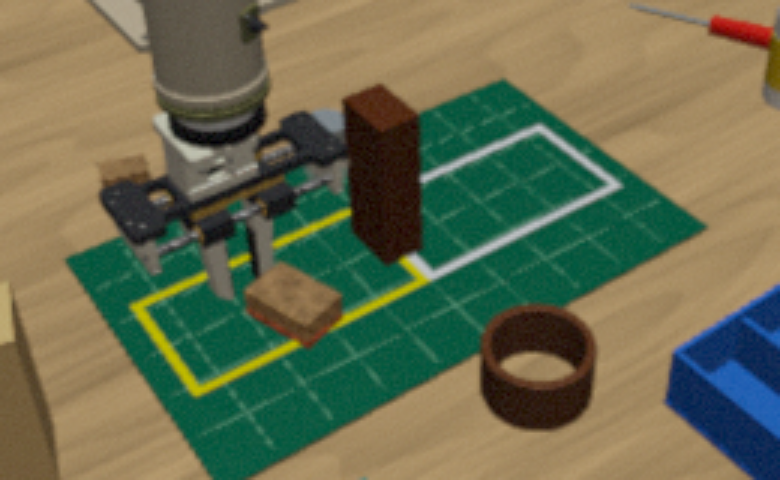

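The block has squared up against both fingers and the blank is untouched. I keep pushing with a slight drift toward -y, away from the blank.

Emit:
step_arm:
  targets:
    - {"tx":-12,"ty":0,"tz":0,"ax":0,"ay":0,"az":0,"grip":186}
    - {"tx":-12,"ty":0,"tz":0,"ax":0,"ay":0,"az":0,"grip":186}
    - {"tx":-12,"ty":-1,"tz":0,"ax":0,"ay":0,"az":0,"grip":186}
    - {"tx":-12,"ty":-1,"tz":0,"ax":0,"ay":0,"az":0,"grip":186}
    - {"tx":-12,"ty":0,"tz":0,"ax":0,"ay":0,"az":0,"grip":186}
    - {"tx":-12,"ty":0,"tz":0,"ax":0,"ay":0,"az":0,"grip":186}
    - {"tx":-12,"ty":0,"tz":0,"ax":0,"ay":0,"az":0,"grip":186}
    - {"tx":-10,"ty":0,"tz":0,"ax":0,"ay":0,"az":0,"grip":186}
    - {"tx":-8,"ty":0,"tz":0,"ax":0,"ay":0,"az":0,"grip":186}
    - {"tx":-5,"ty":0,"tz":0,"ax":0,"ay":0,"az":0,"grip":186}
    - {"tx":0,"ty":0,"tz":0,"ax":0,"ay":0,"az":0,"grip":186}

```text
t: 5.5
tool_pos: [0.6326, -0.2071, 0.0276]
orientation: [0.009, 3.141, -0.0]
force: [0.2, -0.3, 0.6]
opening: 0.0254
```

Run:
```python
from plant import robot
from h import *
print(robot.read_state()["tool_pos"])
c=robot.read_camera("scene");cv2.imwrite("pics/s5.png",cv2.resize(c["frame"][140:300,100:360],None,fx=3,fy=3))
```

```text
[ 0.63256518 -0.20710945  0.0276138 ]
```

View pics/s5.png

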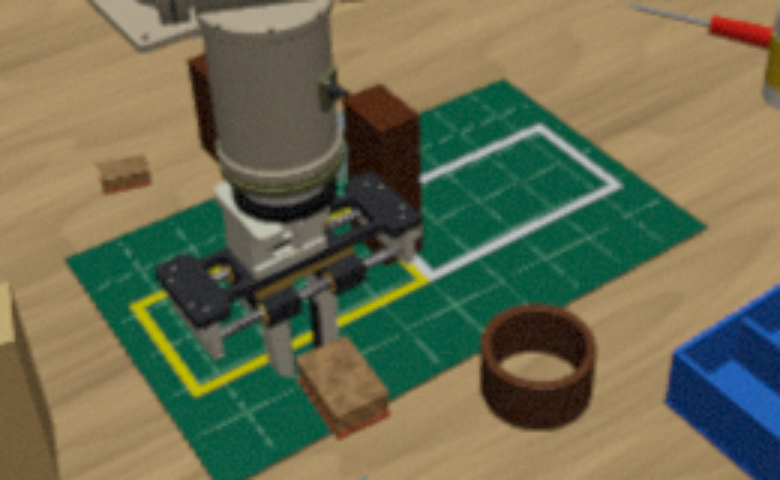

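The block now lies wholly beyond the far tape: its trailing edge is at about x=0.64 and the tape's outer edge at about 0.61. I retreat, rise, cross over to the white side of the blank, and turn the jaw axis along x for a wide two-finger push.

Emit:
step_arm:
  targets:
    - {"tx":8,"ty":0,"tz":0,"ax":0,"ay":0,"az":0,"grip":200}
    - {"tx":0,"ty":0,"tz":-20,"ax":0,"ay":0,"az":0,"grip":200}
    - {"tx":0,"ty":0,"tz":-40,"ax":0,"ay":0,"az":0,"grip":200}
    - {"tx":0,"ty":0,"tz":-40,"ax":0,"ay":0,"az":0,"grip":200}
    - {"tx":0,"ty":0,"tz":-40,"ax":0,"ay":0,"az":0,"grip":200}
    - {"tx":0,"ty":0,"tz":-40,"ax":0,"ay":0,"az":0,"grip":200}
    - {"tx":0,"ty":0,"tz":-30,"ax":0,"ay":0,"az":0,"grip":200}
    - {"tx":14,"ty":36,"tz":0,"ax":0,"ay":0,"az":0,"grip":200}
    - {"tx":14,"ty":36,"tz":0,"ax":0,"ay":0,"az":0,"grip":200}
    - {"tx":14,"ty":36,"tz":0,"ax":0,"ay":0,"az":0,"grip":200}
    - {"tx":14,"ty":36,"tz":0,"ax":0,"ay":0,"az":0,"grip":200}
    - {"tx":14,"ty":36,"tz":0,"ax":0,"ay":0,"az":0,"grip":200}
    - {"tx":14,"ty":40,"tz":0,"ax":0,"ay":0,"az":0,"grip":200}

```text
t: 6.85
tool_pos: [0.5398, 0.0141, 0.2374]
orientation: [-0.011, -3.142, 0.0]
force: [1.0, 1.0, 1.0]
opening: 0.0198
```

Emit:
step_arm:
  targets:
    - {"tx":0,"ty":0,"tz":0,"ax":0,"ay":0,"az":0.142,"grip":200}
    - {"tx":0,"ty":0,"tz":0,"ax":0,"ay":0,"az":0.142,"grip":200}
    - {"tx":0,"ty":0,"tz":0,"ax":0,"ay":0,"az":0.142,"grip":200}
    - {"tx":0,"ty":0,"tz":0,"ax":0,"ay":0,"az":0.142,"grip":200}
    - {"tx":0,"ty":0,"tz":0,"ax":0,"ay":0,"az":0.142,"grip":200}
    - {"tx":0,"ty":0,"tz":0,"ax":0,"ay":0,"az":0.142,"grip":200}
    - {"tx":0,"ty":0,"tz":0,"ax":0,"ay":0,"az":0.142,"grip":200}
    - {"tx":0,"ty":0,"tz":0,"ax":0,"ay":0,"az":0.142,"grip":200}
    - {"tx":0,"ty":0,"tz":0,"ax":0,"ay":0,"az":0.142,"grip":200}
    - {"tx":0,"ty":0,"tz":0,"ax":0,"ay":0,"az":0.142,"grip":200}
    - {"tx":0,"ty":0,"tz":0,"ax":0,"ay":0,"az":0.142,"grip":200}
    - {"tx":0,"ty":0,"tz":0,"ax":0,"ay":0,"az":0,"grip":200}

```text
t: 8.05
tool_pos: [0.5407, 0.0132, 0.2374]
orientation: [-2.221, -2.222, 0.0]
force: [-0.7, -0.5, -0.1]
opening: 0.0201
```

Run:
```python
from plant import robot
from h import *
s=robot.read_state();print(s["tool_pos"],s["orientation"],s["opening"],s["q"])
c=robot.read_camera("scene");cv2.imwrite("pics/s6.png",cv2.resize(c["frame"][140:300,100:360],None,fx=3,fy=3))
c=robot.read_camera("top");cv2.imwrite("pics/t6.png",cv2.resize(c["frame"][140:300,180:400],None,fx=3.5,fy=3.5))
```

```text
[0.54067832 0.01315765 0.23742666] [-2.22096902e+00 -2.22174790e+00  3.31388114e-04] 0.020116751447136056 [-7.04235115e-02 -3.14894423e-02  1.64674246e+00 -8.25109526e-05
  1.52656654e+00 -7.07704887e-02]
```

View pics/s6.png

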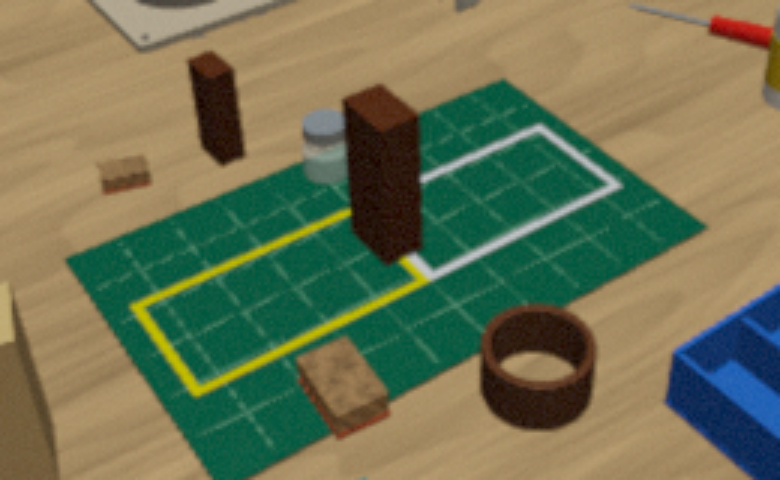

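View pics/t6.png

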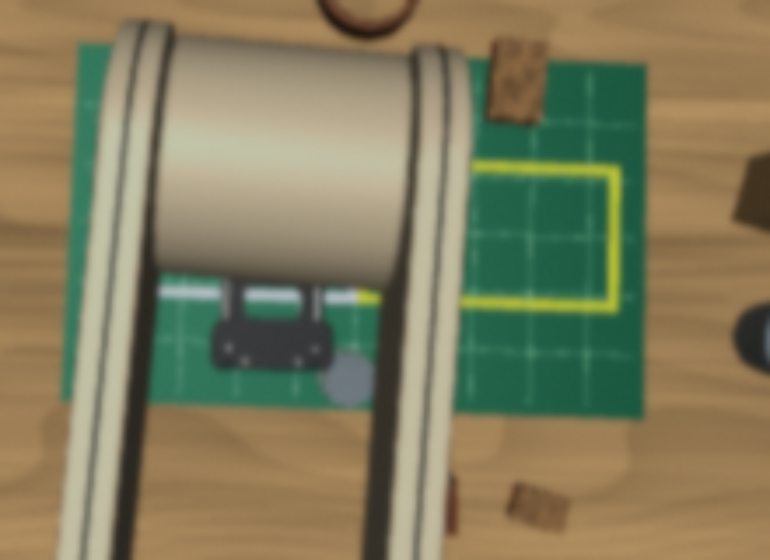

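Emit:
step_arm:
  targets:
    - {"tx":0,"ty":2,"tz":25,"ax":0,"ay":0,"az":0,"grip":200}
    - {"tx":0,"ty":0,"tz":25,"ax":0,"ay":0,"az":0,"grip":200}
    - {"tx":0,"ty":0,"tz":25,"ax":0,"ay":0,"az":0,"grip":200}
    - {"tx":0,"ty":0,"tz":23,"ax":0,"ay":0,"az":0,"grip":200}
    - {"tx":-20,"ty":0,"tz":0,"ax":0,"ay":0,"az":0,"grip":200}
    - {"tx":-20,"ty":0,"tz":0,"ax":0,"ay":0,"az":0,"grip":200}
    - {"tx":-6,"ty":0,"tz":0,"ax":0,"ay":0,"az":0,"grip":200}
    - {"tx":-6,"ty":0,"tz":0,"ax":0,"ay":0,"az":0,"grip":200}
    - {"tx":-6,"ty":0,"tz":0,"ax":0,"ay":0,"az":0,"grip":200}
    - {"tx":-6,"ty":0,"tz":0,"ax":0,"ay":0,"az":0,"grip":200}

```text
t: 9.15
tool_pos: [0.5438, -0.0505, 0.1399]
orientation: [2.217, 2.226, 0.001]
force: [0.8, 0.4, 0.3]
opening: 0.0204
```

Run:
```python
from plant import robot
from h import *
s=robot.read_state();print(s["tool_pos"],s["force"])
c=robot.read_camera("scene");cv2.imwrite("pics/s7.png",cv2.resize(c["frame"][140:300,100:360],None,fx=3,fy=3))
```

```text
[ 0.54377138 -0.05053078  0.13988719] [0.82160885 0.39581338 0.29842724]
```

View pics/s7.png

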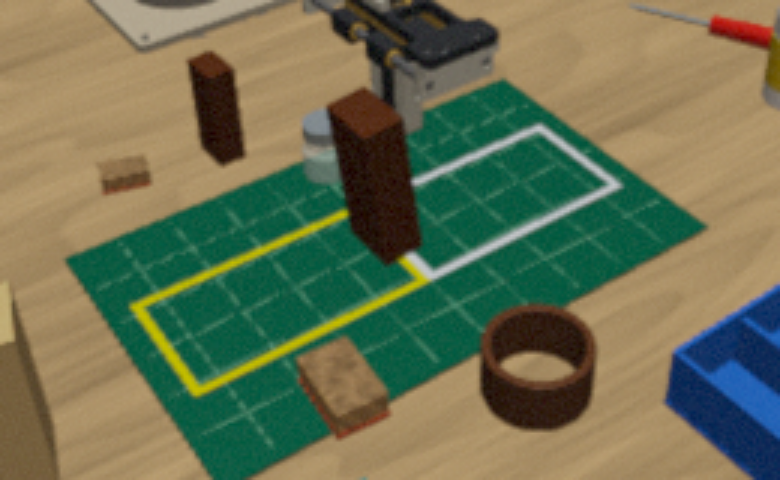

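The blank is pivoting on its foot edge without sliding. I keep pushing gently.

Emit:
step_arm:
  targets:
    - {"tx":-5,"ty":0,"tz":0,"ax":0,"ay":0,"az":0,"grip":200}
    - {"tx":-5,"ty":0,"tz":0,"ax":0,"ay":0,"az":0,"grip":200}
    - {"tx":-5,"ty":0,"tz":0,"ax":0,"ay":0,"az":0,"grip":200}
    - {"tx":-5,"ty":0,"tz":0,"ax":0,"ay":0,"az":0,"grip":200}
    - {"tx":-5,"ty":0,"tz":0,"ax":0,"ay":0,"az":0,"grip":200}
    - {"tx":-5,"ty":0,"tz":0,"ax":0,"ay":0,"az":0,"grip":200}
    - {"tx":0,"ty":0,"tz":0,"ax":0,"ay":0,"az":0,"grip":200}
    - {"tx":0,"ty":0,"tz":0,"ax":0,"ay":0,"az":0,"grip":200}
    - {"tx":0,"ty":0,"tz":0,"ax":0,"ay":0,"az":0,"grip":200}
    - {"tx":0,"ty":0,"tz":0,"ax":0,"ay":0,"az":0,"grip":200}
    - {"tx":0,"ty":0,"tz":0,"ax":0,"ay":0,"az":0,"grip":200}

```text
t: 10.3
tool_pos: [0.5437, -0.0804, 0.1396]
orientation: [2.218, 2.225, 0.0]
force: [-0.6, -0.2, -0.4]
opening: 0.02
```

Run:
```python
from plant import robot
from h import *
s=robot.read_state();print(s["tool_pos"],s["force"])
c=robot.read_camera("scene");cv2.imwrite("pics/s8.png",cv2.resize(c["frame"][140:300,100:360],None,fx=3,fy=3))
```

```text
[ 0.54373025 -0.08040969  0.13964888] [-0.563594   -0.19707372 -0.38968699]
```

View pics/s8.png

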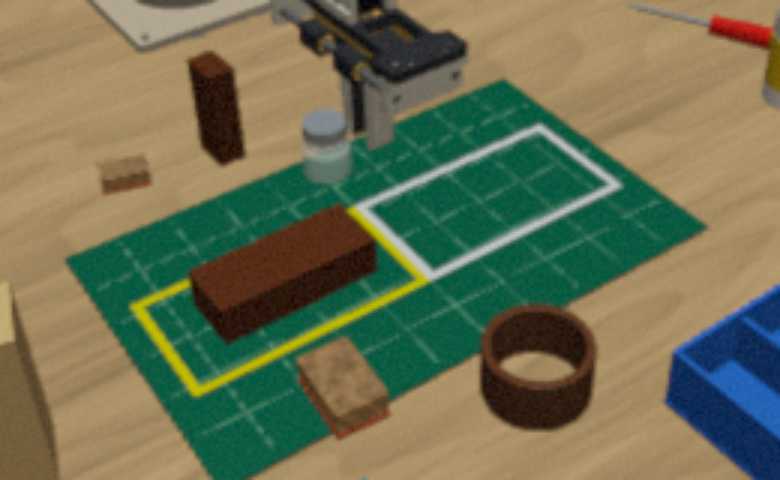

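It has fallen flat inside the yellow outline. I back the arm off and check with a clear top view.

Emit:
step_arm:
  targets:
    - {"tx":10,"ty":0,"tz":-30,"ax":0,"ay":0,"az":0,"grip":200}
    - {"tx":20,"ty":0,"tz":-40,"ax":0,"ay":0,"az":0,"grip":200}
    - {"tx":40,"ty":-10,"tz":-20,"ax":0,"ay":0,"az":0,"grip":200}
    - {"tx":40,"ty":-10,"tz":0,"ax":0,"ay":0,"az":0,"grip":200}
    - {"tx":40,"ty":-10,"tz":0,"ax":0,"ay":0,"az":0,"grip":200}
    - {"tx":40,"ty":-10,"tz":0,"ax":0,"ay":0,"az":0,"grip":200}
    - {"tx":40,"ty":-10,"tz":0,"ax":0,"ay":0,"az":0,"grip":200}
    - {"tx":40,"ty":-10,"tz":0,"ax":0,"ay":0,"az":0,"grip":200}
    - {"tx":40,"ty":-10,"tz":0,"ax":0,"ay":0,"az":0,"grip":200}
    - {"tx":0,"ty":0,"tz":0,"ax":0,"ay":0,"az":0,"grip":200}

```text
t: 11.35
tool_pos: [0.4712, 0.2335, 0.2297]
orientation: [-2.212, -2.229, -0.001]
force: [-0.5, -0.8, 0.3]
opening: 0.02
```

Run:
```python
from plant import robot
from h import *
s=robot.read_state();print(s["t"],s["tool_pos"],s["force"])
c=robot.read_camera("top");cv2.imwrite("pics/t9.png",cv2.resize(c["frame"][140:300,180:400],None,fx=3.5,fy=3.5,interpolation=cv2.INTER_CUBIC))
c=robot.read_camera("scene");cv2.imwrite("pics/s9.png",c["frame"])
```

```text
11.35 [0.47115797 0.23345126 0.22971787] [-0.52252385 -0.77100742  0.30726503]
```

View pics/t9.png

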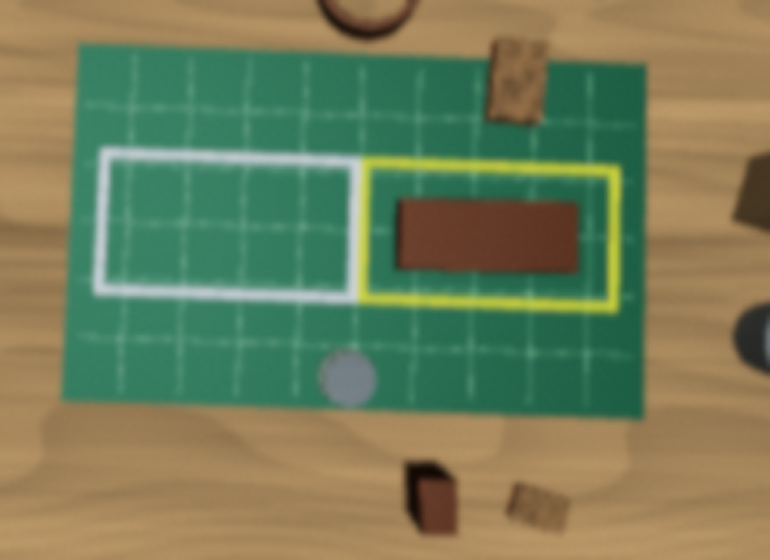

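View pics/s9.png

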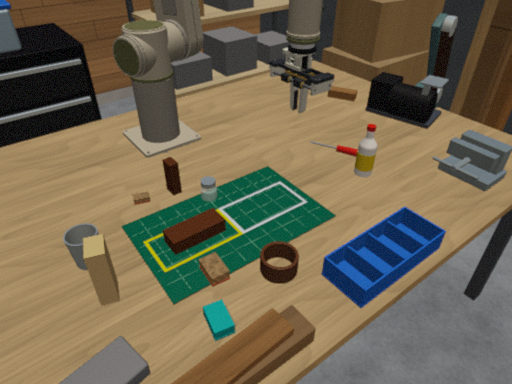

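The top view shows the blank flat inside the yellow tape with green on all four sides (crop columns 397–578, rows 199–272, tape 360–620 by 157–312). The block is fully outside, its near edge at row 124 against tape row 160. The bystanders have not moved.

Run:
```python
from plant import robot
print(robot.close_job())
```

```text
the job is handed in; nothing more can be done
None
```

The dark blank now lies flat on its broad face inside the yellow outline, and the job is handed in at about 11.4 s of the 43 s allowed.

- **Sanding block:** I pushed it in +x with partly closed fingertips, straight out over the far side of the yellow bay. In the last top view its near edge is roughly 30 mm beyond the tape. Its far end reaches about to the mat's far edge, possibly slightly over onto the bench.
- **Dark blank:** I tipped it with two fingertips on its white-bay side, touching near the top. It pivoted on its foot edge and fell by itself. The last top view shows green mat on all four sides of it, so it does not overlap the tape.
- **Everything else:** The bystanders and look-alikes in the final pictures stand where they were at the start. The gripper was about 0.3 m clear of the blank at hand-in, and the force readings after each move were within about 1.5 N, which is noise level.

No check failed. The two cameras' position estimates disagreed by up to about 10 mm, mostly along x, and the final margins are well above that.

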